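# Slide the guide eye round the bent rail to its stop

### The arm

A 6-joint arm with a two-finger parallel gripper is mounted at the origin on a cart in front of the work surface, level with it; the furniture and walls round the work are solid. World frame = base frame: x ahead of the robot, y to its left, z up, the work surface at z = 0. Lengths are in mm, angles in rad, forces in N, time in s.
With the tool pointing down it reaches from about 250 to 775 mm from the base axis. Payload 4 kg.
Tool frame: the origin (TCP) lies on the centre line of the jaws, within the pads' length; the fingertips stand 22 mm ahead of it and the grasp point (between the pads) lies 3 mm ahead of it; z points along the fingers, y is the line along which they close (so a half turn about z gives the same grasp; the last joint's range is limited). The gripper opens to 85 mm and grips with 20 to 120 N. Pads are 22 mm wide; open, the fingers measure 114 mm over their backs; the gripper's body (76 mm by 85 mm) begins 54 mm behind the grasp point. The pads swing forward as they close: fully open they stand 13 mm farther back than shut.
Start: joints at [1.113, 0.087, 1.371, -0, 1.684, -0.103], TCP at [191.081, 515.757, 232.041] pointing down, gripper open.
Joint ranges: [-3.1, 3.1], [-0.76, 2.03], [0.27, 2.55], [-1.08, 4.22], [0.17, 2.65], [-2.57, 2.57]. Speed limits (rad/s): [2.79, 2.79, 3.14, 3.14, 3.14, 3.14].

### API

Orientations are given as a rotation vector (axis times angle).
In Python, from cell import get_obs, read_camera, hand_in, recognise, silhouettes, place_of gives the robot as it stands.
- The arm moves only by the tool step_arm, never from a script. Its argument "targets" is a list of rows, each a list of 5 numbers: the shift along the tool's x, y, z in units of 25 mm (1.0 is 25 mm), then the turn about the tool's z in units of 6 degrees (1.0 is 6 degrees), then the opening, from -1 (shut) to 1 (fully open). In form: [[dx, dy, dz, turn, gripper], ...]. A call has exactly 5 rows; each row is the pose to reach, as a shift and turn from the pose commanded when the call began, along the tool's axes at that moment; what a row does not reach only later rows make up. A row lasts 1/10 s, in which the tool goes at most 50 mm and 8.59 degrees, less where a joint would pass 70% of its speed; a pose out of reach is approached as far as the arm can. A call with a gripper value outside its range is refused whole. The fingers move at their own pace and stop on an object; "grip_force" is the grip in N (left out, the last holds). Time passes only in rows, so rows that repeat a pose let the fingers close, or fill a call up. It gives the time, the measured TCP pose, the force, the opening and the grip force at its end, in the units of the state.
- get_obs(): the state, without advancing time (a new reading comes with each control period).
- read_camera(name): name is "scene" or "top"; returns a dict with "img" (400x640x3 uint8, blue, green, red), "range_z" (400x640 float32, mm along the optical axis (not along the pixel's ray), 0 where there is no reading), "fov_y" (degrees; the focal length in pixels is half the picture's height over the tangent of half this angle, whatever the lens; pixels are square), "cx", "cy" (the principal point, pixels), "extrinsics" (4x4, takes a point from world to camera coordinates). Camera axes: x right, y down, z forward; pixel columns grow to the right and rows downward; lengths in mm; the calibration is good to about 2 mm. A picture is of the moment at which its call begins.
- hand_in(): hands the job in; it is judged then, once.
Trained networks look in a picture, given as the dict that the camera call returned (one of the last four; its "shot" number tells which), for a name from the list of things; names that differ only in an ending like _2 or _b are one class to them, and where a whole thing is asked for, a point or a joint stands for the part that bears it (a point fixed in the world has none). Each returns a list of dicts, best first, with "score" (0 to 1); they miss things now and then, are a little off and sometimes report something else, mostly with a low value. They report only what shows in the picture. A call takes as long as a camera call.
- recognise(name, picture): "position" ([x, y, z] in mm, in world coordinates, good to about 4 mm: the middle of the surface that is visible of it).
- silhouettes(name, picture): "pixels" (400x640 bool, what is visible of it).
- place_of(name, picture): "position" ([x, y, z] in mm, in world coordinates, good to about 4 mm: a listed point, or the origin of a listed thing).
The state is a dict: "time": time; "qpos": joint angles; "joint_velocities": joint speeds; "tau": joint torques, N m; "tcp_pos": TCP position; "eef_rot": TCP orientation; "force": force on the tool from outside, world axes, zero at the start; "ft_torque": the same for the moment, N m; "opening": finger opening in mm; "gripper_force": force on a finger pad.
Only numpy, scipy, OpenCV 4.12 (cv2) and the standard library are available. Lean on these libraries where they do the work, as an engineer would, in place of code of your own. Each camera call takes 0.05 s, during which the arm holds its last target. There are 200 camera calls.

### The job

Put the hose guide eye back on the bent guide rail: thread it onto the rail's free end, slide it gently round both corners without forcing the rail, and with it push the rubber buffer ring fully home against the pad of the stop collar. Leave the eye hanging there on the last leg of the rail, and do not disturb the other things on the table.

Things in the scene. Friction and masses are not known exactly. Their poses are not given: they have to be found in the camera images.
- guide_eye: Guide eye standing on the table, 30 x 44 x 89 mm, about 0.22 kg: closed dark steel ring, hole axis level, with a flat aluminium grip tab above it and a heavier steel foot plate below, 30 (x) x 44 (y) x 10 mm. Origin at the centre of the underside, x along the hole axis, y across, z up; both faces are alike.
- eye_hole (a point): Centre of the eye's round hole, 36 mm above the underside, axes as the eye's. The hole is 17 mm in diameter and 16 mm long, the ring 34 mm in outer diameter. The grip tab is 16 mm thick (x), 28 mm wide (y) and reaches from 15 to 53 mm above this point.
- rail: Bent guide rail: steel rod of 12 mm diameter, level, 150 mm above the table, rigid and fixed, held only at its far end by a post and round foot; nothing stands above the rod but the stop collar. Origin on the rod axis at the rounded free tip, x along the straight first leg towards the stop, z up. Press it with less than 15 N.
- rail_bend (a point): End of the 70 mm first leg, axes as the rail's. From here: bend 55 degrees left (axis radius 30 mm), middle leg about 90 mm, bend 55 degrees right (same radius), last leg of 125 mm before it turns down. Bent by hand: at the end of each bend and halfway along the middle leg the level direction is up to 0.2 rad off either way, so feel or look for the true course.
- buffer (a joint): Slide of the black rubber buffer ring (25 mm diameter, 10 mm long), a tight fit on the last leg: 0 farthest out, 0.015 m home against the rubber pad (24 mm diameter, 6 mm, gives 1 mm per 2 N) on the steel stop collar (27 mm diameter). It stays where pushed; moving it takes about 4 N. The pad's face is 73 to 97 mm along the last leg; the buffer starts 11 to 15 mm before it.
- earplug_box: Bystander: small cream box, 36 x 56 x 70 mm, origin under its centre.
- glasses_case: Bystander: white ribbed plastic case, 62 x 106 x 40 mm, origin under its centre.
- sample_0: Bystander: wooden test piece with a milled pocket, 45 x 120 x 21 mm, lying under or near the rail, origin under its centre.
- marker_pen: Bystander: black and blue pen, 16 x 135 x 17 mm, origin under its centre.
- spanner_13: Bystander: small open-ended spanner lying flat, 28 x 139 x 5 mm, origin under its centre.

How it is judged:
By the outcome, as a careful person would: the job done as asked, in the order asked, and still so for the second after the job is handed in, with the robot touching nothing.
It also fails if it takes over 69 s, if anything falls off the work surface, if the arm or the gripper's body presses on something with over 40 N, if the wrist force passes 120 N, or if a joint passes its speed limit or range.

## Working session

There is one attempt and no reset: what is moved stays moved. The work goes in short steps, Python scripts to look and compute and a tool call to move; the robot and the scene stay as the last step left them, time stands still between calls to the robot, and variables do not carry over. Pictures are saved under pics/ and viewed, at most 12 in all, crops included, and the job is handed in when it is done.

Besides the shell and the picture viewer there is one more tool, called after "Emit:" as a command line: name --pt "numbers of a row" for each row, then --argument value for the rest. step_arm: Moves the arm, as the interface text tells. Its arguments: {"type":"object","properties":{"targets":{"type":"array"},"grip_force":{"type":"number"}},"required":["targets"]}

```bash
mkdir -p pics; ls
cat > h.py <<'E'
import numpy as np, cv2
from cell import *
from scipy.spatial.transform import Rotation as R
def K(p):
    f=p["img"].shape[0]/2/np.tan(np.radians(p["fov_y"])/2); return f,p["cx"],p["cy"]
def proj(p,X):
    X=np.atleast_2d(X); T=np.array(p["extrinsics"]); c=X@T[:3,:3].T+T[:3,3]; f,cx,cy=K(p)
    return np.c_[f*c[:,0]/c[:,2]+cx, f*c[:,1]/c[:,2]+cy]
def cloud(p):
    f,cx,cy=K(p); z=p["range_z"]; v,u=np.mgrid[:z.shape[0],:z.shape[1]]
    c=np.stack([(u-cx)*z/f,(v-cy)*z/f,z],-1); T=np.array(p["extrinsics"])
    w=(c-T[:3,3])@T[:3,:3]; w[z==0]=np.nan; return w
def atheight(p,uv,h):
    f,cx,cy=K(p); T=np.array(p["extrinsics"]); uv=np.atleast_2d(uv)
    d=np.c_[(uv[:,0]-cx)/f,(uv[:,1]-cy)/f,np.ones(len(uv))]@T[:3,:3]; o=-T[:3,:3].T@T[:3,3]
    return o+d*((h-o[2])/d[:,2])[:,None]
E
python3 - <<'E'
from h import *
o=get_obs(); print({k:np.round(v,3).tolist() for k,v in o.items()})
for n in("scene","top"):
    p=read_camera(n); cv2.imwrite(f"pics/{n}0.png",p["img"]); T=np.array(p["extrinsics"]); print(n,K(p),np.round(-T[:3,:3].T@T[:3,3]),np.round(T[:3,:3],3).tolist())
    for t in "guide_eye eye_hole rail rail_bend buffer earplug_box glasses_case sample_0 marker_pen spanner_13".split():
        r=place_of(t,p)[:2]; print(t,[(np.round(a["position"]).tolist(),round(a["score"],2)) for a in r])
E
```

```text
pics
{'time': 0.0, 'qpos': [1.113, 0.088, 1.372, 0.0, 1.684, -0.103], 'joint_velocities': [0.001, -0.001, -0.001, 0.0, -0.002, -0.0], 'tau': [-0.0, -35.187, -31.327, -0.0, 0.011, -0.0], 'tcp_pos': [190.849, 515.299, 230.809], 'eef_rot': [-0.554, -3.092, 0.003], 'force': [0.161, 1.107, -0.746], 'ft_torque': [-0.06, 0.024, 0.01], 'gripper_force': 0.0, 'opening': 85.101}
scene (np.float64(398.2632924915237), 316.4451919854756, 206.49227656776716) [ 128. -345.  747.] [[0.699, -0.715, 0.01], [-0.527, -0.524, -0.669], [0.484, 0.462, -0.743]]
guide_eye [([491.0, 226.0, -1.0], 0.83)]
eye_hole [([488.0, 227.0, 37.0], 0.8)]
rail [([482.0, 76.0, 151.0], 0.59)]
rail_bend [([478.0, 9.0, 146.0], 0.63)]Traceback (most recent call last):
  File "<stdin>", line 6, in <module>
ValueError: it knows: earplug_box, eye_hole, glasses_case, guide_eye, marker_pen, rail, rail_bend, sample, spanner
```

Run:
```python
from h import *
for n in("scene","top"):
    p=read_camera(n); cv2.imwrite(f"pics/{n}1.png",p["img"]); T=np.array(p["extrinsics"]); print(n,K(p),np.round(-T[:3,:3].T@T[:3,3]),np.round(T[:3,:3],3).tolist())
    np.savez(f"{n}1.npz",**{k:p[k] for k in("img","range_z","fov_y","cx","cy","extrinsics")})
    for t in "guide_eye eye_hole rail rail_bend earplug_box glasses_case sample marker_pen spanner".split():
        r=place_of(t,p)[:2]; print(t,[(np.round(a["position"]).tolist(),round(a["score"],2)) for a in r])
    W=cloud(p)
    for t in("guide_eye","rail"):
        s=silhouettes(t,p)
        if s:
            m=s[0]["pixels"]; np.save(f"{n}_{t}.npy",m); w=W[m]; print(t,m.sum(),np.nanpercentile(w,[1,50,99],axis=0).round().tolist())
```

```text
scene (np.float64(398.2632924915237), 316.4451919854756, 206.49227656776716) [ 128. -345.  747.] [[0.699, -0.715, 0.01], [-0.527, -0.524, -0.669], [0.484, 0.462, -0.743]]
guide_eye [([491.0, 227.0, 2.0], 0.87), ([569.0, 192.0, -1.0], 0.55)]
eye_hole [([484.0, 226.0, 35.0], 0.73)]
rail [([481.0, 77.0, 148.0], 0.82)]
rail_bend [([479.0, 10.0, 147.0], 0.81)]
earplug_box [([383.0, -148.0, 3.0], 0.71), ([492.0, 225.0, -2.0], 0.16)]
glasses_case [([704.0, -73.0, 1.0], 0.82)]
sample [([486.0, -37.0, 2.0], 0.87)]
marker_pen [([567.0, 192.0, -2.0], 0.56), ([485.0, -36.0, -0.0], 0.26)]
spanner []
guide_eye 405 [[468.0, 210.0, 3.0], [485.0, 219.0, 39.0], [507.0, 238.0, 90.0]]
top (np.float64(372.992503523735), 319.8446928165482, 199.59769879003875) [356.  37. 953.] [[0.154, -0.988, 0.006], [-0.965, -0.151, -0.213], [0.211, 0.027, -0.977]]
guide_eye [([491.0, 226.0, 2.0], 0.54)]
eye_hole [([494.0, 225.0, 34.0], 0.79)]
rail [([481.0, 72.0, 151.0], 0.82), ([367.0, 99.0, -3.0], 0.4)]
rail_bend [([479.0, 5.0, 152.0], 0.57)]
earplug_box [([387.0, -151.0, -3.0], 0.65)]
glasses_case [([480.0, 74.0, 150.0], 0.65), ([701.0, -71.0, -0.0], 0.58)]
sample [([487.0, -40.0, -0.0], 0.72)]
marker_pen [([564.0, 192.0, 2.0], 0.61)]
spanner [([367.0, 98.0, -1.0], 0.84)]
guide_eye 263 [[469.0, 212.0, 0.0], [488.0, 222.0, 44.0], [513.0, 244.0, 91.0]]
rail 1613 [[475.0, -277.0, 7.0], [562.0, -193.0, 152.0], [596.0, 66.0, 164.0]]
```

View pics/scene0.png

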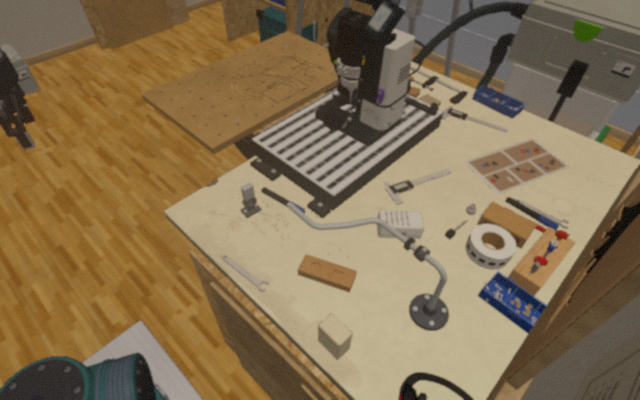

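```bash
ls pics
```

```text
scene0.png
scene1.png
top1.png
```

View pics/top1.png

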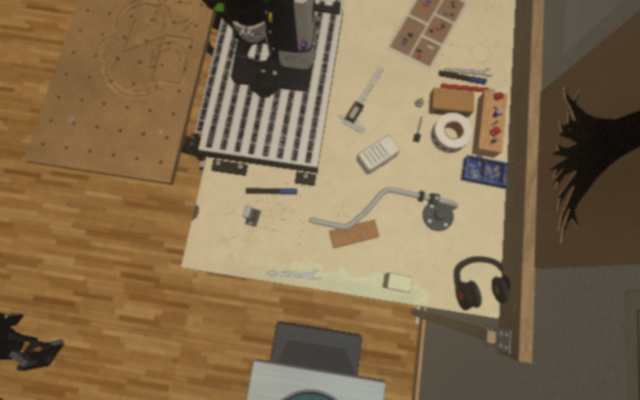

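The scene view shows the eye at about (250,200), the rail tip at (290,207), and the buffer and collar near (409,243) and (422,253). In the top view the eye is at (251,215), the tip at (312,220), the bends at about (348,226) and (385,190), and the collar near (432,197). Next I'll measure the rail course.

Run:
```python
from h import *
P={n:dict(np.load(f"{n}1.npz")) for n in("scene","top")}
crops=[]
for n,(x0,x1,y0,y1) in dict(scene=(230,460,175,285),top=(230,460,170,245)).items():
    crops.append(cv2.resize(P[n]["img"][y0:y1,x0:x1],None,fx=3.4,fy=3.4,interpolation=cv2.INTER_CUBIC))
cv2.imwrite("pics/crops.png",np.vstack(crops)[:600])
print(np.vstack(crops).shape)
for n,p in P.items():
    W=cloud(p); m=(W[...,2]>135)&(W[...,2]<168)&(W[...,0]>440)&(W[...,0]<640)&(W[...,1]<100)&(W[...,1]>-260)
    w=W[m]; print(n,m.sum())
    for y in np.arange(85,-250,-10):
        s=w[abs(w[:,1]-y)<5]
        if len(s): print(y,len(s),s[:,0].mean().round(1),s[:,0].min().round(1),s[:,0].max().round(1),np.median(s[:,2]).round(1))
```

```text
(629, 782, 3)
scene 1319
75 4 480.7 477.4 483.6 154.9
65 23 479.7 476.2 486.2 154.3
55 28 479.0 474.8 484.9 155.0
45 25 478.5 473.9 485.2 155.0
35 27 477.8 474.6 484.6 154.4
25 26 477.4 473.4 483.0 155.1
15 28 477.2 473.2 483.7 154.5
5 31 476.3 471.6 483.3 154.8
-5 28 477.3 473.0 484.0 153.9
-15 40 482.1 474.9 491.8 154.3
-25 49 492.4 481.7 506.5 154.3
-35 49 503.1 493.3 515.0 154.7
-45 53 516.0 504.9 530.0 153.6
-55 54 529.8 517.9 544.5 154.0
-65 64 545.9 529.1 563.5 154.8
-75 45 560.6 550.7 572.9 153.9
-85 39 570.8 563.4 580.5 153.9
-95 28 573.8 569.5 579.8 154.1
-105 31 573.5 569.4 580.4 155.1
-115 32 573.3 568.5 580.4 155.0
-125 31 573.0 568.1 580.5 154.4
-135 32 571.9 567.3 579.0 153.8
-145 34 571.3 567.8 576.9 154.7
-155 37 568.5 560.1 581.3 155.4
-165 78 568.8 558.9 583.9 157.0
-175 34 568.2 560.7 575.9 154.4
-185 69 565.8 557.3 579.0 159.5
-195 98 565.2 555.8 579.8 159.5
-205 40 568.4 562.6 581.7 154.8
-215 38 566.4 562.2 572.6 154.7
-225 41 566.3 562.2 573.5 153.1
-235 48 565.2 560.6 572.5 149.1
-245 35 565.3 561.4 570.7 141.4
top 1002
75 15 481.9 477.2 488.3 154.2
65 26 481
[... 287 characters left out ...]
54.7
-35 38 510.8 499.7 523.5 154.6
-45 42 524.0 510.5 538.9 154.9
-55 47 539.3 520.9 555.6 154.2
-65 45 555.2 536.6 571.3 154.4
-75 33 567.5 555.5 577.6 154.5
-85 26 574.4 567.3 581.5 153.8
-95 26 576.1 571.3 582.2 154.2
-105 25 575.5 570.4 581.5 153.8
-115 25 574.7 569.5 580.8 154.5
-125 25 573.9 569.1 580.3 154.1
-135 24 573.4 569.2 579.9 155.0
-145 24 572.7 568.4 579.4 153.7
-155 54 570.4 560.4 583.0 157.9
-165 29 571.5 560.8 583.4 156.4
-175 43 570.3 560.7 581.2 155.4
-185 60 568.2 557.8 582.6 160.6
-195 39 568.3 557.2 583.5 160.0
-205 24 568.5 563.5 574.6 154.9
-215 26 568.2 563.1 573.7 154.3
-225 23 567.3 562.6 574.1 152.6
-235 22 566.0 562.0 571.9 148.7
-245 7 565.3 562.4 569.1 140.3
```

View pics/crops.png

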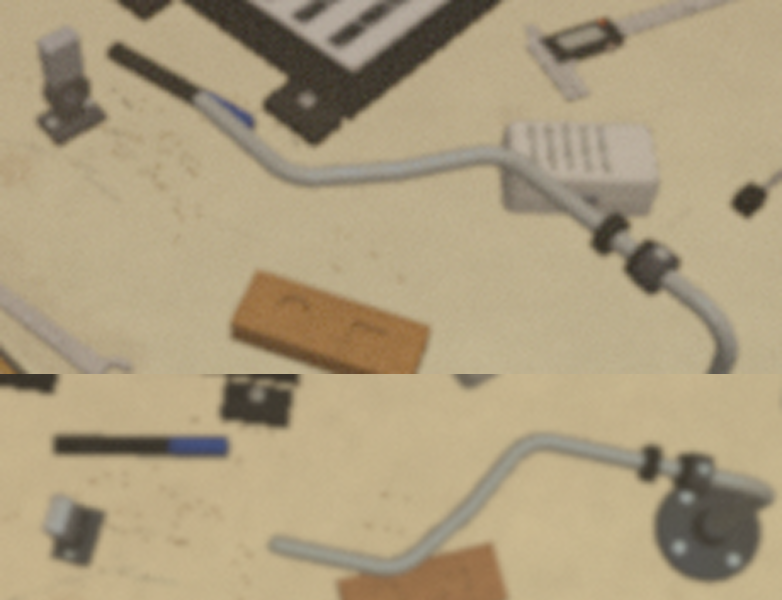

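The crops show the eye with its bright tab up at scene (250,190), and a clear gap between the black buffer at (409,243) and the collar at (422,253). Range readings are clean, so I'll fit the rail as a tube and find the eye's yaw.

```bash
cat > fit.py <<'E'
from h import *
from scipy.optimize import least_squares
def course(q):
    # tip x,y, heading h0, bend1, kink at mid, bend2 ; L0, Lm
    x,y,h,b1,k,b2,L0,Lm=q; pts=[(x,y)]; 
    def go(L):
        nonlocal x,y
        for _ in range(int(max(L,1)//1)): x+=np.cos(h)*L/int(max(L,1)//1); y+=np.sin(h)*L/int(max(L,1)//1); pts.append((x,y))
    def bend(a,r=30.):
        nonlocal x,y,h
        n=24
        for _ in range(n): h+=a/n/2; x+=np.cos(h)*abs(a)*r/n; y+=np.sin(h)*abs(a)*r/n; h+=a/n/2; pts.append((x,y))
    go(L0); i1=len(pts); bend(b1); go(Lm/2); h+=k; go(Lm/2); bend(b2); i2=len(pts); go(125)
    return np.array(pts),i1-1,i2-1
def tubefit(ws,q0):
    w=np.vstack(ws); 
    def res(v):
        c,_,_=course(v[:8]); d=np.linalg.norm(w[:,None,:2]-c[None],axis=2)
        return np.sqrt(d.min(1)**2+(w[:,2]-v[8])**2)-6
    return least_squares(res,np.r_[q0,150],x_scale=[1,1,.05,.05,.05,.05,3,3,1],diff_step=1e-4,loss="soft_l1")
E
python3 - <<'E'
from fit import *
P={n:dict(np.load(f"{n}1.npz")) for n in("scene","top")}
for n,p in P.items():
    W=cloud(p); m=(W[...,2]>146)&(W[...,2]<160)&(W[...,0]>440)&(W[...,0]<640)&(W[...,1]<100)&(W[...,1]>-150)
    r=tubefit([W[m]],[481.5,80,-np.pi/2-.055,.93,.05,-.95,70,90]); v=r.x
    c,i1,i2=course(v[:8]); print(n,v.round(3).tolist(),"rms",np.sqrt(np.mean(r.fun**2)).round(2)); print("bend1 start",c[i1].round(1),"last start",c[i2].round(1),"at80",c[i2+80].round(1),"last head",(v[2]+v[3]+v[4]+v[5]).round(3))
    np.save(f"q_{n}.npy",v)
    # eye
    m=(abs(W[...,0]-491)<45)&(abs(W[...,1]-226)<45)
    w=W[m]
    for lo,hi in((84,95),(6,14)):
        s=w[(w[:,2]>lo)&(w[:,2]<hi)]; print(" eye",lo,len(s),s.mean(0).round(1), cv2.minAreaRect(s[:,:2].astype(np.float32)),np.median(s[:,2]).round(1))
    # last leg profile: project along
    h=v[2]+v[3]+v[4]+v[5]; t=np.array([np.cos(h),np.sin(h)]); nn=np.array([-t[1],t[0]])
    m=(W[...,2]>140)&(W[...,2]<168); w=W[m]; s=(w[:,:2]-c[i2])@t; l=(w[:,:2]-c[i2])@nn
    k=(abs(l)<18)&(s>20)&(s<125); s,l,z=s[k],l[k],w[k,2]; b=(s//3).astype(int)
    print([(int(j*3),round(float(np.ptp(l[b==j])),0),round(float(z[b==j].max()),0)) for j in range(16,40) if (b==j).sum()>2])
E
```

```text
scene [483.045, 83.043, -1.63, 0.926, 0.164, -1.085, 77.386, 90.358, 149.997] rms 1.07
bend1 start [478.5   5.8] last start [576.7 -98.7] at80 [ 572.3 -178.6] last head -1.625
 eye 84 65 [487.8 223.6  88.1] ((488.29461669921875, 224.21286010742188), (14.606395721435547, 27.78577423095703), 85.16972351074219) 88.4
 eye 6 125 [484.7 220.3   9.9] ((488.2166748046875, 225.0244903564453), (30.825973510742188, 43.321964263916016), 87.97602081298828) 10.0
[(48, 7.0, 158.0), (51, 10.0, 155.0), (54, 8.0, 158.0), (57, 20.0, 163.0), (60, 20.0, 163.0), (63, 22.0, 165.0), (66, 23.0, 164.0), (69, 8.0, 157.0), (72, 10.0, 157.0), (75, 8.0, 157.0), (78, 13.0, 156.0), (81, 18.0, 162.0), (84, 18.0, 163.0), (87, 21.0, 164.0), (90, 22.0, 166.0), (93, 21.0, 165.0), (96, 24.0, 165.0), (99, 25.0, 165.0), (102, 12.0, 157.0), (105, 8.0, 157.0), (108, 8.0, 156.0), (111, 10.0, 158.0), (114, 9.0, 157.0), (117, 10.0, 157.0)]
top [482.726, 71.864, -1.634, 0.945, 0.133, -1.084, 63.849, 91.078, 149.824] rms 1.11
bend1 start [478.7   8.1] last start [577.5 -97.5] at80 [ 572.  -177.3] last head -1.64
 eye 84 81 [489.4 227.3  88.5] ((489.6458740234375, 227.47225952148438), (15.321218490600586, 27.966411590576172), 82.9056167602539) 88.4
 eye 6 92 [485.5 222.4  10.1] ((489.9224853515625, 227.4270782470703), (29.888620376586914, 43.57560729980469), 84.23490905761719) 10.1
[(48, 11.0, 156.0), (51, 9.0, 157.0), (54, 22.0, 165.0), (57, 22.0, 165.0), (60, 21.0, 163.0), (63, 23.0, 164.0), (66, 11.0, 158.0), (69, 9.0, 157.0), (72, 9.0, 156.0), (75, 10.0, 157.0), (78, 21.0, 162.0), (81, 21.0, 162.0), (84, 23.0, 165.0), (87, 24.0, 166.0), (90, 25.0, 166.0), (93, 25.0, 168.0), (96, 25.0, 165.0), (99, 12.0, 163.0), (102, 9.0, 157.0), (105, 10.0, 158.0), (108, 11.0, 158.0), (111, 10.0, 155.0), (114, 9.0, 158.0), (117, 11.0, 158.0)]
```

```bash
cat > plan.py <<'E'
# usage: plan.py track "dx,dy,dz,turn" (last executed row) | plan.py go x,y,z,yawdeg ... (targets as rows from commanded pose)
import sys,json,os,numpy as np
F="cmd.json"
c=json.load(open(F)) if os.path.exists(F) else [191.081,515.757,232.041,None]
if c[3] is None:
    from scipy.spatial.transform import Rotation as R
    from cell import get_obs
    y=R.from_rotvec(get_obs()["eef_rot"]).as_matrix()[:,1]; c[3]=float(np.degrees(np.arctan2(y[1],y[0])))
def ax(c): a=np.radians(c[3]); return np.array([[-np.sin(a),np.cos(a)],[np.cos(a),np.sin(a)]])
def track(c,r): s=25*np.array(r[:2])@ax(c); return [c[0]+s[0],c[1]+s[1],c[2]-25*r[2],c[3]-6*r[3]]
def rel(c,t): d=ax(c)@(np.array(t[:2])-c[:2])/25; return [*d.round(3).tolist(),round((c[2]-t[2])/25,3),round((c[3]-t[3])/6,3)]
a=sys.argv[1:]
while a:
    k=a.pop(0)
    if k=="track": c=track(c,[float(v) for v in a.pop(0).split(",")]); json.dump(c,open(F,"w"))
    elif k=="go":
        while a and a[0] not in("track",): print(rel(c,[float(v) for v in a.pop(0).split(",")]))
print("cmd",np.round(c,2).tolist())
E
python3 plan.py go 489,226,160,-95.5
```

```text
[-15.201, -6.728, 2.882, 27.528]
cmd [191.08, 515.76, 232.04, 69.67]
```

Emit:
step_arm --pt "-1.5 -0.7 0 1.4 1" --pt "-3.0 -1.4 0 2.8 1" --pt "-4.5 -2.0 0 4.2 1" --pt "-6 -2.7 0 5.6 1" --pt "-7.5 -3.4 0 7 1"

```text
time: 1.95
tcp_pos: [338.3, 369.7, 232.2]
eef_rot: [1.633, 2.683, 0.001]
force: [0.9, 0.3, 0.9]
opening: 85.4
gripper_force: 0.0
```

```bash
python3 plan.py track -7.5,-3.4,0,7 go 489,226,160,-95.5; python3 -c "
from cell import *;o=get_obs();print(o['tcp_pos'],o['eef_rot'],o['qpos'])"
```

```text
[-0.351, 11.969, 2.882, 13.475]
cmd [201.73, 310.17, 232.04, -14.65]
[338.29810823 369.72050283 232.18030151] [1.63318806e+00 2.68349200e+00 9.56834796e-04] [ 7.16560849e-01 -2.25213802e-02  1.48328170e+00  6.81478822e-06
  1.68019532e+00  2.39211424e-01]
```

```bash
echo '[191.081,515.757,232.041,69.67]'>cmd.json; python3 plan.py track -7.5,-3.4,0,7 go 489,226,160,-95.5
```

```text
[-7.95, 2.68, 2.882, 20.528]
cmd [337.37, 370.91, 232.04, 27.67]
```

Emit:
step_arm --pt "-1.6 0.5 0 1.4 1" --pt "-3.2 1.1 0 2.8 1" --pt "-4.8 1.6 0.4 4.2 1" --pt "-6.4 2.2 0.8 5.6 1" --pt "-7.95 2.68 1.2 7 1"

```text
time: 2.45
tcp_pos: [490.4, 224.6, 201.9]
eef_rot: [2.487, 1.919, 0.002]
force: [0.9, 0.6, 0.0]
opening: 85.2
gripper_force: 0.0
```

Emit:
step_arm --pt "0 0 0 1.4 1" --pt "0 0 0 2.8 1" --pt "0 0 0 4.2 1" --pt "0 0 0.4 5.6 1" --pt "0 0 0.8 7 1"

```text
time: 2.95
tcp_pos: [489.4, 226.0, 182.2]
eef_rot: [-3.01, -0.9, -0.002]
force: [-0.3, -0.0, 0.6]
opening: 85.2
gripper_force: 0.0
```

Emit:
step_arm --pt "0 0 0 1.4 1" --pt "0 0 0 2.8 1" --pt "0 0 0 4.2 1" --pt "0 0 0.2 5.6 1" --pt "0 0 0.4 6.5 1"

```text
time: 3.45
tcp_pos: [489.2, 226.1, 172.2]
eef_rot: [-3.138, 0.153, -0.001]
force: [-0.6, 0.1, 0.2]
opening: 85.6
gripper_force: 0.0
```

```bash
python3 plan.py track -7.95,2.68,1.2,7 track 0,0,.8,7 track 0,0,.4,6.5 go 489,226,90,-95.5 489,226,77,-95.5
python3 - <<'E'
from fit import *
o=get_obs(); print(o['tcp_pos'],R.from_rotvec(o['eef_rot']).as_matrix().round(4).tolist(),o['qpos'].round(3) if hasattr(o['qpos'],'round') else o['qpos'])
p=read_camera("top"); cv2.imwrite("pics/top2.png",cv2.resize(p["img"][140:290,190:350],None,fx=4,fy=4,interpolation=cv2.INTER_CUBIC))
E
```

```text
[-0.0, 0.0, 3.282, 0.028]
[-0.0, 0.0, 3.802, 0.028]
cmd [489.0, 226.0, 172.04, -95.33]
[489.17001097 226.06121486 172.15102977] [[0.9952, -0.0976, 0.0006], [-0.0976, -0.9952, 0.0003], [0.0006, -0.0003, -1.0]] [0.328 0.081 1.496 0.    1.564 1.996]
```

View pics/top2.png

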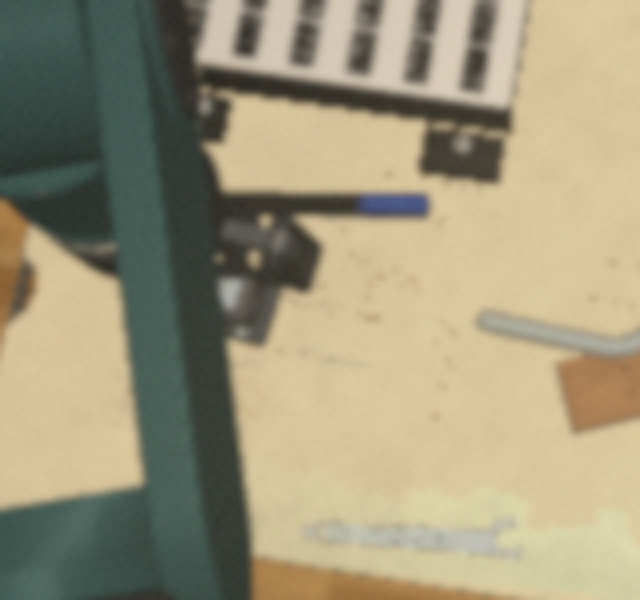

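The crop shows the gripper over the eye at about (270,260), with the fingers straddling it along the hole axis and the rail tip free at (480,318). I'll descend and grip.

Emit:
step_arm --pt "0 0 1 0 1" --pt "0 0 2 0 1" --pt "0 0 2.9 0 1" --pt "0 0 3.5 0 1" --pt "0 0 3.8 0 1"

```text
time: 4.0
tcp_pos: [488.2, 225.7, 75.4]
eef_rot: [3.137, -0.145, -0.004]
force: [-0.4, -0.3, -0.1]
opening: 85.4
gripper_force: 0.0
```

Emit:
step_arm --pt "0 0 0 0 0.2" --pt "0 0 0 0 -0.2" --pt "0 0 0 0 -0.4" --pt "0 0 0 0 -0.6" --pt "0 0 0 0 -0.8" --grip_force 50

```text
time: 4.5
tcp_pos: [489.7, 226.4, 78.3]
eef_rot: [-3.137, 0.146, -0.003]
force: [1.2, 0.6, -0.4]
opening: 14.2
gripper_force: 51.4
```

Emit:
step_arm --pt "0 0 0 0 -1" --pt "0 0 0 0 -1" --pt "0 0 0 0 -1" --pt "0 0 0 0 -1" --pt "0 0 0 0 -1" --grip_force 50

```text
time: 5.0
tcp_pos: [489.8, 226.3, 78.1]
eef_rot: [-3.137, 0.146, -0.003]
force: [0.8, 0.3, 5.3]
opening: 14.7
gripper_force: 52.2
```

```bash
python3 plan.py track 0,0,3.8,0 track 0,0,-4.56,0 go 486.2,130,191.04,-93.5
```

```text
[0.245, 3.834, 0.0, -0.305]
cmd [489.0, 226.0, 191.04, -95.33]
```

Emit:
step_arm --pt "0 0 -0.5 0 -1" --pt "0 0 -1.5 0 -1" --pt "0 0 -2.6 0 -1" --pt "0 0 -3.7 0 -1" --pt "0 0 -4.56 0 -1"

```text
time: 5.5
tcp_pos: [488.6, 225.8, 192.0]
eef_rot: [3.138, -0.146, -0.001]
force: [0.1, -0.0, -3.1]
opening: 14.3
gripper_force: 51.3
```

Emit:
step_arm --pt "0.05 0.8 0 -0.1 -1" --pt "0.1 1.8 0 -0.2 -1" --pt "0.17 2.8 0 -0.3 -1" --pt "0.22 3.4 0 -0.3 -1" --pt "0.25 3.8 0 -0.3 -1"

```text
time: 6.0
tcp_pos: [485.9, 129.8, 190.4]
eef_rot: [3.14, -0.099, -0.003]
force: [0.3, -0.4, -2.3]
opening: 14.8
gripper_force: 51.3
```

Emit:
step_arm --pt "0 0 0 0 -1" --pt "0 0 0 0 -1" --pt "0 0 0 0 -1" --pt "0 0 0 0 -1" --pt "0 0 0 0 -1"

```text
time: 6.5
tcp_pos: [486.4, 131.4, 191.0]
eef_rot: [-3.14, 0.095, 0.0]
force: [0.3, 0.4, -2.2]
opening: 14.4
gripper_force: 51.3
```

```bash
python3 plan.py track 0.25,3.8,0,-0.3
python3 - <<'E'
from fit import *
o=get_obs(); print(o['tcp_pos'],o['force'])
ims=[]
for n in("scene","top"):
    p=read_camera(n); W=cloud(p)
    np.savez(f"{n}2.npz",**{k:p[k] for k in("img","range_z","fov_y","cx","cy","extrinsics")})
    u,v=proj(p,[486,130,140])[0].astype(int); ims.append(cv2.resize(p["img"][v-60:v+60,max(u-65,0):u+65],(390,360),interpolation=cv2.INTER_CUBIC))
    for k in("guide_eye","eye_hole"): print(n,k,[(np.round(a["position"],1).tolist(),round(a["score"],2)) for a in place_of(k,p)[:2]])
    m=(abs(W[...,0]-486)<40)&(abs(W[...,1]-130)<40)&(W[...,2]>108)
    w=W[m]
    for lo,hi in((118,128),(108,128),(130,168)):
        s=w[(w[:,2]>lo)&(w[:,2]<hi)]
        if len(s)>5: print(n,lo,hi,len(s),s.mean(0).round(1),np.percentile(s,[2,98],axis=0).round(1).tolist(),cv2.minAreaRect(s[:,:2].astype(np.float32)))
cv2.imwrite("pics/inhand.png",np.hstack(ims))
E
```

```text
cmd [486.4, 130.83, 191.04, -93.53]
[486.37686624 131.40359386 190.95649075] [ 0.25603966  0.36795689 -2.23121006]
scene guide_eye [([487.0, 131.5, 113.9], 0.88), ([704.7, -70.6, -0.8], 0.72)]
scene eye_hole [([481.6, 134.1, 147.4], 0.59), ([484.8, -37.4, 1.1], 0.5)]
scene 118 128 168 [480.8 125.6 122.7] [[463.6, 114.2, 118.4], [504.6, 144.8, 127.0]] ((485.48291015625, 129.76564025878906), (31.618133544921875, 44.246070861816406), 84.54006958007812)
scene 108 128 194 [480.7 124.9 121.7] [[463.8, 114.3, 114.0], [504.7, 144.8, 127.0]] ((485.48291015625, 129.76564025878906), (31.618133544921875, 44.246070861816406), 84.54006958007812)
scene 130 168 170 [482.8 126.  150.3] [[469.5, 121.2, 131.5], [499.5, 137.3, 167.3]] ((485.0625, 128.29461669921875), (15.663102149963379, 33.091556549072266), 81.4963150024414)
top guide_eye [([484.3, 130.7, 113.6], 0.56)]
top eye_hole [([493.2, 129.4, 147.4], 0.48)]
top 118 128 47 [469.7 136.9 123.2] [[464.4, 125.9, 120.3], [477.6, 147.5, 126.7]] ((471.7130432128906, 136.67233276367188), (23.151012420654297, 13.41393756866455), 84.97464752197266)
top 108 128 49 [469.5 136.8 122.8] [[464.4, 125.9, 116.0], [477.5, 147.5, 126.7]] ((471.7130432128906, 136.67233276367188), (23.151012420654297, 13.41393756866455), 84.97464752197266)
top 130 168 24 [472.9 131.5 154.6] [[470.1, 125.4, 142.8], [478.9, 139.7, 163.4]] ((472.52496337890625, 131.36630249023438), (7.50349760055542, 16.555965423583984), 23.68012809753418)
```

View pics/inhand.png

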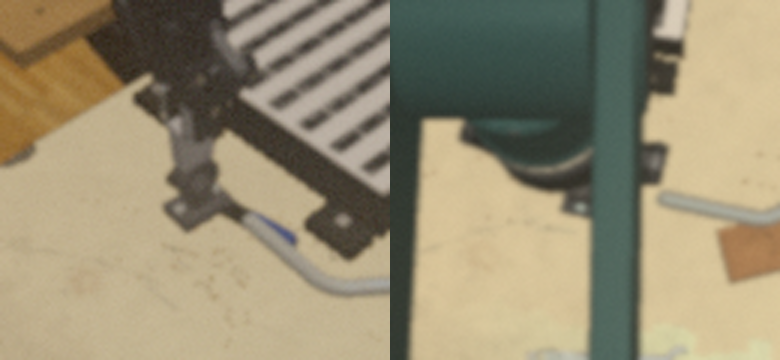

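The scene crop shows the eye upright in the jaws, with the foot at about (195,205), the ring facing the tip at (250,218), and heights agreeing with the rail. In the top view the arm hides the eye. Eye and rail offsets agree between the cameras, so I'll thread it gently.

Emit:
step_arm --pt "0 0.4 0 0 -1" --pt "0 0.8 0 0 -1" --pt "0 1.1 0 0 -1" --pt "0 1.3 0 0 -1" --pt "0 1.4 0 0 -1"

```text
time: 7.3
tcp_pos: [484.3, 95.1, 191.1]
eef_rot: [-3.14, 0.099, -0.0]
force: [0.6, 0.0, -2.6]
opening: 14.6
gripper_force: 51.3
```

Emit:
step_arm --pt "0 0 0 0 -1" --pt "0 0.1 0 0 -1" --pt "0 0.2 0 0 -1" --pt "0 0.3 0 0 -1" --pt "0 0.4 0 0 -1"

```text
time: 7.8
tcp_pos: [483.6, 85.8, 191.0]
eef_rot: [-3.14, 0.096, -0.0]
force: [-0.1, -0.6, -3.1]
opening: 14.2
gripper_force: 51.3
```

Emit:
step_arm --pt "0 0.1 0 0 -1" --pt "0 0.2 0 0 -1" --pt "0 0.25 0 0 -1" --pt "0 0.3 0 0 -1" --pt "0 0.3 0 0 -1"

```text
time: 8.3
tcp_pos: [483.2, 78.3, 191.0]
eef_rot: [-3.14, 0.097, -0.0]
force: [0.3, -0.1, -2.3]
opening: 14.3
gripper_force: 51.3
```

Emit:
step_arm --pt "0 0.15 0 0 -1" --pt "0 0.3 0 0 -1" --pt "0 0.45 0 0 -1" --pt "0 0.6 0 0 -1" --pt "0 0.6 0 0 -1"

```text
time: 8.8
tcp_pos: [482.3, 62.9, 191.0]
eef_rot: [3.14, -0.098, 0.0]
force: [0.2, 0.4, -3.2]
opening: 14.1
gripper_force: 51.3
```

```bash
python3 plan.py track 0,1.4,0,0 track 0,.4,0,0 track 0,.3,0,0 track 0,.6,0,0
python3 - <<'E'
from fit import *
o=get_obs(); print(o['tcp_pos'],o['force'])
p=read_camera("scene"); np.savez("scene3.npz",**{k:p[k] for k in("img","range_z","fov_y","cx","cy","extrinsics")})
u,v=proj(p,[483,60,150])[0].astype(int); cv2.imwrite("pics/thread.png",cv2.resize(p["img"][v-50:v+50,u-65:u+65],(780,600),interpolation=cv2.INTER_CUBIC))
W=cloud(p); w=W[(abs(W[...,0]-483)<40)&(abs(W[...,1]-62)<40)&(W[...,2]>108)&(W[...,2]<175)]
q=proj(p,[[483,62,150]]); print(q,u,v)
for lo,hi in((112,128),(130,168)):
    s=w[(w[:,2]>lo)&(w[:,2]<hi)&(abs(w[:,1]-62)<22)]; print(lo,len(s),cv2.minAreaRect(s[:,:2].astype(np.float32)))
# rail in front
s=W[(abs(W[...,0]-480)<12)&(W[...,1]>10)&(W[...,1]<45)&(W[...,2]>146)&(W[...,2]<160)]
print(len(s),s.mean(0));
E
```

```text
cmd [482.24, 63.46, 191.04, -93.53]
[482.25909736  62.90350209 191.03399672] [ 0.21892387  0.35844489 -3.23033474]
[[291.88686933 206.25135574]] 292 206
112 168 ((476.52618408203125, 61.29646301269531), (30.070720672607422, 33.60987091064453), 84.39883422851562)
130 176 ((476.979736328125, 52.85995864868164), (22.82498550415039, 35.44599151611328), 60.46639633178711)
93 [477.70185028  27.37826366 154.01723031]
```

View pics/thread.png

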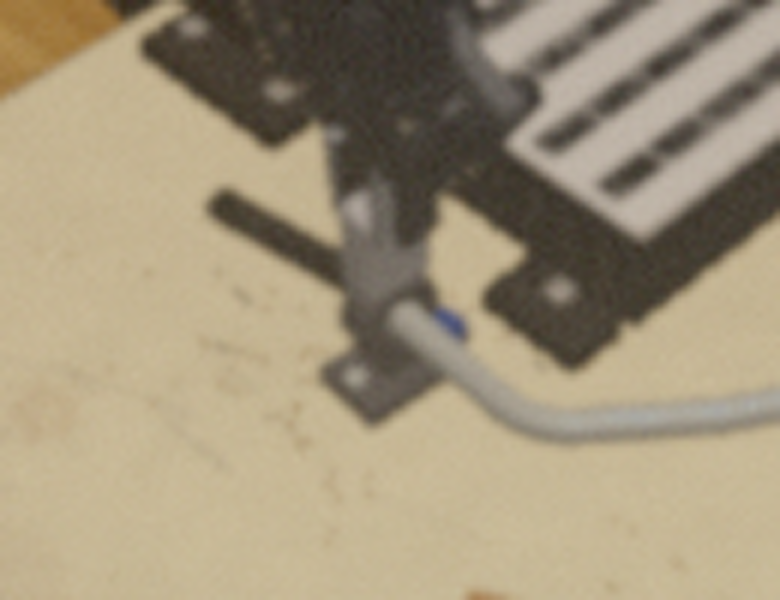

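The crop shows the rod entering the ring at about (400,315), so the eye is threaded with no side force. Next I'll lay out waypoints along the averaged course.

```bash
cat > path.py <<'E'
import sys,json,numpy as np
from fit import course
from scipy.ndimage import uniform_filter1d as uf
A=(np.array(np.load("q_scene.npy"))+np.load("q_top.npy"))/2
h0=-1.632; b0=np.array([478.72,6.5]); tip=b0-70*np.array([np.cos(h0),np.sin(h0)])
c,i1,i2=course([*tip,h0,A[3],A[4],A[5],70,A[7]])
d=np.r_[0,np.cumsum(np.linalg.norm(np.diff(c,axis=0),axis=1))]
S=np.arange(0,d[-1],.5); C=np.c_[np.interp(S,d,c[:,0]),np.interp(S,d,c[:,1])]
C=uf(C,29,axis=0,mode="nearest"); T=np.gradient(C,axis=0); Y=np.degrees(np.unwrap(np.arctan2(T[:,1],T[:,0])))
def at(s): return [np.interp(s,S,C[:,0]),np.interp(s,S,C[:,1]),np.interp(s,S,Y)]
if __name__=="__main__":
    from plan0 import rel,track
    c0=json.load(open("cmd.json")); print("last start s",d[i2].round(1),c[i2].round(1),"cmd",np.round(c0,2))
    off=np.array(eval(sys.argv[1])); z=float(sys.argv[2]); s=[float(v) for v in sys.argv[3:]]   # off: world xy offset
    for j in range(0,len(s),5):
        rows=[]
        for v in s[j:j+5]:
            x,y,w=at(v); r=[round(t,2) for t in rel(c0,[x+off[0],y+off[1],z,w])]; rows.append(r)
        print(s[j:j+5][-1],[r+[-1] for r in rows]); c0=track(c0,rows[-1]); print("   ->",np.round(c0,2))
E
sed -n '/^def ax/,/^def rel/p' plan.py | sed '1i import numpy as np' > plan0.py
python3 path.py "(0,0)" 191.04 18 23 28 33 38  42 46 50 54 58  61 64 67 70 73  76 79 82 85 88  91 94 97 100 103 106 110 114 118 122
```

```text
last start s 221.3 [577.2 -98.6] cmd [482.24  63.46 191.04 -93.53]
38.0 [[-0.0, 0.2, 0.0, np.float64(-0.0), -1], [-0.0, 0.4, 0.0, np.float64(-0.0), -1], [-0.0, 0.6, 0.0, np.float64(-0.0), -1], [-0.0, 0.8, 0.0, np.float64(-0.0), -1], [-0.0, 1.0, 0.0, np.float64(-0.0), -1]]
   -> [480.71  38.51 191.04 -93.53]
58.0 [[-0.0, 0.16, 0.0, np.float64(-0.0), -1], [-0.0, 0.32, 0.0, np.float64(-0.0), -1], [-0.0, 0.48, 0.0, np.float64(-0.0), -1], [-0.0, 0.64, 0.0, np.float64(-0.0), -1], [-0.0, 0.8, 0.0, np.float64(-0.0), -1]]
   -> [479.47  18.55 191.04 -93.53]
73.0 [[-0.0, 0.12, 0.0, np.float64(-0.0), -1], [-0.0, 0.24, 0.0, np.float64(-0.02), -1], [0.0, 0.36, 0.0, np.float64(-0.2), -1], [0.01, 0.48, 0.0, np.float64(-0.58), -1], [0.02, 0.6, 0.0, np.float64(-1.16), -1]]
   -> [479.05   3.54 191.04 -86.57]
88.0 [[0.0, 0.12, 0.0, np.float64(-0.77), -1], [0.02, 0.24, 0.0, np.float64(-1.71), -1], [0.04, 0.35, 0.0, np.float64(-2.66), -1], [0.08, 0.47, 0.0, np.float64(-3.62), -1], [0.13, 0.57, 0.0, np.float64(-4.57), -1]]
   -> [483.15 -10.49 191.04 -59.15]
103.0 [[0.01, 0.12, 0.0, np.float64(-0.96), -1], [0.02, 0.24, 0.0, np.float64(-1.8), -1], [0.05, 0.36, 0.0, np.float64(-2.45), -1], [0.08, 0.47, 0.0, np.float64(-2.89), -1], [0.12, 0.58, 0.0, np.float64(-3.14), -1]]
   -> [493.16 -21.4  191.04 -40.31]
122.0 [[-0.0, 0.12, 0.0, np.float64(-0.07), -1], [-0.0, 0.28, 0.0, np.float64(-0.07), -1], [0.0, 0.44, 0.0, np.float64(-0.07), -1], [0.0, 0.6, 0.0, np.float64(-0.07), -1], [0.0, 0.76, 0.0, np.float64(-0.07), -1]]
   -> [507.65 -33.69 191.04 -39.89]
```

Emit:
step_arm --pt "0 0.2 0 0 -1" --pt "0 0.4 0 0 -1" --pt "0 0.6 0 0 -1" --pt "0 0.8 0 0 -1" --pt "0 1.0 0 0 -1"

```text
time: 9.35
tcp_pos: [480.7, 38.0, 191.1]
eef_rot: [-3.14, 0.097, -0.0]
force: [-0.8, 0.2, -2.8]
opening: 14.4
gripper_force: 51.3
```

Emit:
step_arm --pt "0 0.16 0 0 -1" --pt "0 0.32 0 0 -1" --pt "0 0.48 0 0 -1" --pt "0 0.64 0 0 -1" --pt "0 0.8 0 0 -1"

```text
time: 9.85
tcp_pos: [479.4, 18.3, 191.0]
eef_rot: [-3.14, 0.097, -0.0]
force: [-0.6, 0.2, -1.7]
opening: 14.3
gripper_force: 51.3
```

Emit:
step_arm --pt "0 0.12 0 0 -1" --pt "0 0.24 0 -0.02 -1" --pt "0 0.36 0 -0.2 -1" --pt "0.01 0.48 0 -0.58 -1" --pt "0.02 0.6 0 -1.16 -1"

```text
time: 10.35
tcp_pos: [479.1, 3.4, 191.0]
eef_rot: [-3.14, -0.099, -0.0]
force: [1.0, -0.6, -3.0]
opening: 14.6
gripper_force: 51.4
```

Emit:
step_arm --pt "0 0.12 0 -0.77 -1" --pt "0.02 0.24 0 -1.71 -1" --pt "0.04 0.35 0 -2.66 -1" --pt "0.08 0.47 0 -3.62 -1" --pt "0.13 0.57 0 -4.57 -1"

```text
time: 10.85
tcp_pos: [483.2, -10.7, 191.0]
eef_rot: [-3.026, -0.843, -0.0]
force: [0.8, 0.0, -2.9]
opening: 15.0
gripper_force: 51.3
```

Emit:
step_arm --pt "0.01 0.12 0 -0.96 -1" --pt "0.02 0.24 0 -1.8 -1" --pt "0.05 0.36 0 -2.45 -1" --pt "0.08 0.47 0 -2.89 -1" --pt "0.12 0.58 0 -3.14 -1"

```text
time: 11.35
tcp_pos: [493.2, -21.6, 191.0]
eef_rot: [-2.85, -1.323, -0.0]
force: [0.2, 0.3, -3.0]
opening: 14.4
gripper_force: 51.3
```

Emit:
step_arm --pt "0 0.12 0 -0.07 -1" --pt "0 0.28 0 -0.07 -1" --pt "0 0.44 0 -0.07 -1" --pt "0 0.6 0 -0.07 -1" --pt "0 0.76 0 -0.07 -1"

```text
time: 11.85
tcp_pos: [508.0, -33.9, 191.0]
eef_rot: [-2.846, -1.33, -0.0]
force: [-0.7, 0.3, -1.8]
opening: 14.5
gripper_force: 51.3
```

```bash
python3 plan.py track 0,1,0,0 track 0,.8,0,0 track .02,.6,0,-1.16 track .13,.57,0,-4.57 track .12,.58,0,-3.14 track 0,.76,0,-.07
python3 path.py "(0,0)" 191.04 126 130 134 138 142  146 150 154 158 162 166 170 174 178 182 185 188 191 194 197 200 203 206 209 212 215 218 221 224 227 231 235 239 243 247 |sed 's/np.float64(\([^)]*\))/\1/g'
```

```text
cmd [507.65, -33.69, 191.04, -39.89]
last start s 221.3 [577.2 -98.6] cmd [507.65 -33.69 191.04 -39.89]
142.0 [[0.0, 0.16, 0.0, 0.0, -1], [0.0, 0.32, 0.0, 0.0, -1], [0.0, 0.48, 0.0, 0.0, -1], [0.0, 0.64, 0.0, -0.17, -1], [0.01, 0.8, 0.0, -0.56, -1]]
   -> [523.15 -46.32 191.04 -36.53]
162.0 [[0.0, 0.16, 0.0, -0.4, -1], [0.01, 0.32, 0.0, -0.78, -1], [0.03, 0.48, 0.0, -0.85, -1], [0.04, 0.64, 0.0, -0.85, -1], [0.06, 0.8, 0.0, -0.85, -1]]
   -> [540.12 -57.02 191.04 -31.43]
182.0 [[-0.01, 0.16, 0.0, -0.0, -1], [-0.01, 0.32, 0.0, -0.0, -1], [-0.01, 0.48, 0.0, -0.0, -1], [-0.01, 0.64, 0.0, -0.0, -1], [-0.01, 0.8, 0.0, 0.01, -1]]
   -> [557.05 -67.66 191.04 -31.49]
197.0 [[0.0, 0.12, 0.0, 0.13, -1], [0.0, 0.24, 0.0, 0.45, -1], [-0.01, 0.36, 0.0, 0.98, -1], [-0.02, 0.48, 0.0, 1.7, -1], [-0.05, 0.59, 0.0, 2.61, -1]]
   -> [568.98 -76.43 191.04 -47.15]
212.0 [[-0.01, 0.12, 0.0, 0.95, -1], [-0.02, 0.24, 0.0, 1.91, -1], [-0.05, 0.35, 0.0, 2.86, -1], [-0.09, 0.47, 0.0, 3.82, -1], [-0.14, 0.57, 0.0, 4.77, -1]]
   -> [576.1  -89.26 191.04 -75.77]
227.0 [[-0.01, 0.12, 0.0, 0.94, -1], [-0.03, 0.24, 0.0, 1.74, -1], [-0.05, 0.36, 0.0, 2.33, -1], [-0.08, 0.47, 0.0, 2.73, -1], [-0.12, 0.59, 0.0, 2.94, -1]]
   -> [ 576.82 -104.3   191.04  -93.41]
247.0 [[0.0, 0.16, 0.0, 0.02, -1], [0.0, 0.32, 0.0, 0.02, -1], [0.0, 0.48, 0.0, 0.02, -1], [-0.0, 0.64, 0.0, 0.02, -1], [-0.0, 0.8, 0.0, 0.02, -1]]
   -> [ 575.63 -124.26  191.04  -93.53]
```

Emit:
step_arm --pt "0 0.16 0 0 -1" --pt "0 0.32 0 0 -1" --pt "0 0.48 0 0 -1" --pt "0 0.64 0 -0.17 -1" --pt "0.01 0.8 0 -0.56 -1"

```text
time: 12.35
tcp_pos: [523.4, -46.5, 191.0]
eef_rot: [-2.804, -1.416, -0.0]
force: [-0.7, 0.3, -2.4]
opening: 14.3
gripper_force: 51.3
```

Emit:
step_arm --pt "0 0.16 0 -0.4 -1" --pt "0.01 0.32 0 -0.78 -1" --pt "0.03 0.48 0 -0.85 -1" --pt "0.04 0.64 0 -0.85 -1" --pt "0.06 0.8 0 -0.85 -1"

```text
time: 12.85
tcp_pos: [540.4, -57.2, 191.0]
eef_rot: [-2.74, -1.536, 0.0]
force: [-0.9, -0.8, -2.3]
opening: 14.6
gripper_force: 51.3
```

Run:
```python
from fit import *
ims=[]
for n in("scene","top"):
    p=read_camera(n); u,v=proj(p,[540,-60,150])[0].astype(int); ims.append(cv2.resize(p["img"][v-60:v+60,u-65:u+65],(390,360),interpolation=cv2.INTER_CUBIC))
    W=cloud(p)
    m=(W[...,2]>146)&(W[...,2]<160)&(W[...,0]>555)&(W[...,0]<600)&(W[...,1]<-90)&(W[...,1]>-145)
    s=W[m]; print(n,len(s),np.polyfit(s[:,1]+110,s[:,0],1))
cv2.imwrite("pics/mid.png",np.hstack(ims)); print(get_obs()["force"],get_obs()["ft_torque"])
```

```text
scene 173 [5.91092996e-02 5.73435255e+02]
top 42 [-9.87935553e-02  5.70262708e+02]
[-0.59616608  0.72988538 -2.71951871] [0.04122651 0.05108858 0.06563672]
```

View pics/mid.png

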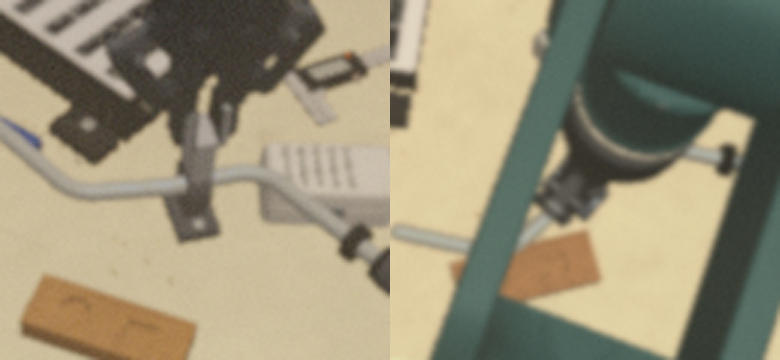

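The crops show the eye riding on the middle leg at scene crop (200,185), upright. The buffer at (353,240) and the bystanders are undisturbed. I'll continue round the second corner.

Emit:
step_arm --pt "0 0.16 0 0 -1" --pt "0 0.32 0 0 -1" --pt "0 0.48 0 0 -1" --pt "0 0.64 0 0 -1" --pt "-0.01 0.8 0 0 -1"

```text
time: 13.45
tcp_pos: [557.4, -67.8, 191.0]
eef_rot: [-2.74, -1.537, -0.0]
force: [0.6, 0.9, -2.2]
opening: 14.4
gripper_force: 51.3
```

Emit:
step_arm --pt "0 0.12 0 0.13 -1" --pt "0 0.24 0 0.45 -1" --pt "-0.01 0.36 0 0.98 -1" --pt "-0.02 0.48 0 1.7 -1" --pt "-0.05 0.59 0 2.61 -1"

```text
time: 13.95
tcp_pos: [569.3, -76.5, 191.0]
eef_rot: [-2.926, -1.143, -0.0]
force: [-0.6, 0.4, -2.8]
opening: 14.3
gripper_force: 51.2
```

Emit:
step_arm --pt "-0.01 0.12 0 0.95 -1" --pt "-0.02 0.24 0 1.91 -1" --pt "-0.05 0.35 0 2.86 -1" --pt "-0.09 0.47 0 3.82 -1" --pt "-0.14 0.57 0 4.77 -1"

```text
time: 14.45
tcp_pos: [576.3, -89.4, 190.9]
eef_rot: [-3.118, -0.383, 0.0]
force: [-0.0, -0.1, -2.2]
opening: 14.5
gripper_force: 51.2
```

Emit:
step_arm --pt "-0.01 0.12 0 0.94 -1" --pt "-0.03 0.24 0 1.74 -1" --pt "-0.05 0.36 0 2.33 -1" --pt "-0.08 0.47 0 2.73 -1" --pt "-0.12 0.59 0 2.94 -1"

```text
time: 14.95
tcp_pos: [577.0, -104.4, 190.9]
eef_rot: [-3.14, 0.094, 0.0]
force: [0.9, -0.3, -2.2]
opening: 14.2
gripper_force: 51.2
```

Emit:
step_arm --pt "0 0.16 0 0 -1" --pt "0 0.32 0 0 -1" --pt "0 0.48 0 0 -1" --pt "0 0.64 0 0 -1" --pt "0 0.8 0 0 -1"

```text
time: 15.45
tcp_pos: [575.7, -124.6, 191.0]
eef_rot: [-3.14, 0.092, -0.0]
force: [-0.1, 0.8, -2.8]
opening: 14.5
gripper_force: 51.3
```

Emit:
step_arm --pt "0 0.12 0 0 -1" --pt "0 0.24 0 0 -1" --pt "0 0.36 0 0 -1" --pt "0 0.48 0 0 -1" --pt "0 0.6 0 0 -1"

```text
time: 15.95
tcp_pos: [574.8, -139.4, 191.0]
eef_rot: [-3.14, 0.092, -0.0]
force: [0.2, -0.9, -1.8]
opening: 14.3
gripper_force: 51.3
```

Emit:
step_arm --pt "0 0.08 0 0 -1" --pt "0 0.16 0 0 -1" --pt "0 0.24 0 0 -1" --pt "0 0.32 0 0 -1" --pt "0 0.4 0 0 -1"

```text
time: 16.45
tcp_pos: [574.3, -148.8, 191.0]
eef_rot: [-3.139, 0.091, -0.0]
force: [0.4, 3.0, -2.0]
opening: 14.5
gripper_force: 51.3
```

Emit:
step_arm --pt "0 0.04 0 0 -1" --pt "0 0.08 0 0 -1" --pt "0 0.12 0 0 -1" --pt "0 0.16 0 0 -1" --pt "0 0.2 0 0 -1"

```text
time: 16.95
tcp_pos: [574.0, -153.8, 190.9]
eef_rot: [-3.139, 0.091, 0.0]
force: [-0.2, 3.3, -2.3]
opening: 14.9
gripper_force: 51.3
```

The buffer is moving at about 3–4 N. I'll push in smaller steps.

Emit:
step_arm --pt "0 0.02 0 0 -1" --pt "0 0.04 0 0 -1" --pt "0 0.06 0 0 -1" --pt "0 0.08 0 0 -1" --pt "0 0.1 0 0 -1"

```text
time: 17.45
tcp_pos: [573.8, -156.7, 190.9]
eef_rot: [-3.14, 0.092, 0.0]
force: [0.8, 4.4, -2.6]
opening: 14.7
gripper_force: 51.3
```

Run:
```python
from fit import *
o=get_obs(); print(o["force"],o["tcp_pos"])
p=read_camera("scene"); u,v=proj(p,[572,-165,150])[0].astype(int); cv2.imwrite("pics/push.png",cv2.resize(p["img"][v-45:v+45,u-58:u+58],(773,600),interpolation=cv2.INTER_CUBIC))
W=cloud(p); v_=np.load("q_scene.npy"); c,i1,i2=course(v_[:8]); h=v_[2:6].sum(); t=np.array([np.cos(h),np.sin(h)]); nn=np.array([-t[1],t[0]])
w=W[(W[...,2]>150)&(W[...,2]<168)]; s=(w[:,:2]-c[i2])@t; l=(w[:,:2]-c[i2])@nn; k=(abs(l)<18)&(s>45)&(s<105)
s,l,z=s[k],l[k],w[k,2]; b=(s//2).astype(int)
print([(int(j*2),int((b==j).sum()),round(float(np.ptp(l[b==j])),0),round(float(z[b==j].max()),0)) for j in range(22,52) if (b==j).sum()>1])
```

```text
[ 0.83611312  4.38419957 -2.62843068] [ 573.76920208 -156.70717798  190.9404145 ]
[(44, 2, 1.0, 154.0), (50, 3, 3.0, 161.0), (52, 9, 6.0, 164.0), (54, 7, 6.0, 168.0), (56, 8, 5.0, 162.0), (58, 6, 7.0, 159.0), (60, 7, 5.0, 168.0), (62, 8, 7.0, 166.0), (64, 13, 31.0, 163.0), (66, 23, 24.0, 168.0), (68, 12, 21.0, 164.0), (70, 16, 22.0, 164.0), (72, 12, 15.0, 164.0), (74, 16, 19.0, 164.0), (76, 17, 21.0, 162.0), (78, 5, 3.0, 157.0), (80, 6, 9.0, 158.0), (82, 6, 13.0, 161.0), (84, 10, 16.0, 162.0), (86, 13, 17.0, 163.0), (88, 15, 22.0, 164.0), (90, 14, 19.0, 165.0), (92, 14, 21.0, 168.0), (94, 14, 14.0, 166.0), (96, 15, 22.0, 166.0), (98, 18, 22.0, 165.0), (100, 25, 25.0, 163.0), (102, 6, 10.0, 157.0)]
```

View pics/push.png

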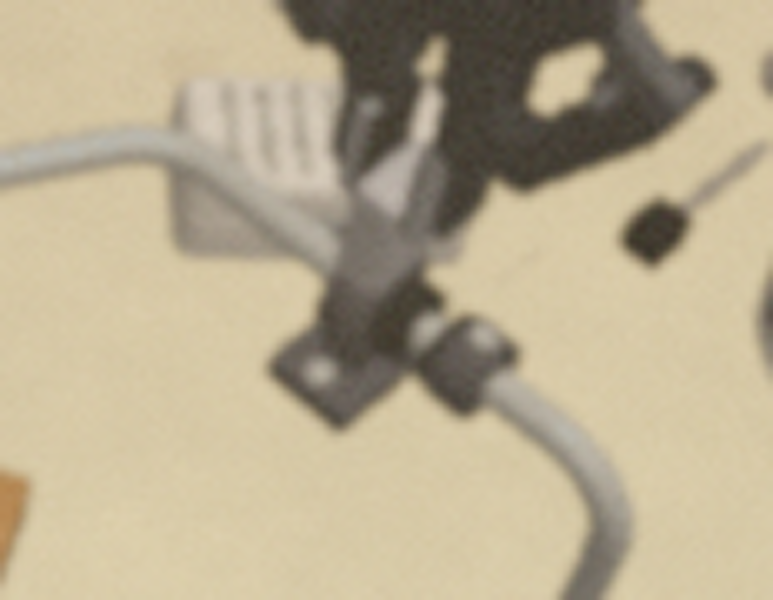

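The crop shows the eye against the buffer at (405,310), and a sliver of bare rod at (430,330) still separating it from the pad and collar: about 4 mm to go.

Emit:
step_arm --pt "0 0.03 0 0 -1" --pt "0 0.06 0 0 -1" --pt "0 0.08 0 0 -1" --pt "0 0.1 0 0 -1" --pt "0 0.1 0 0 -1"

```text
time: 18.0
tcp_pos: [573.6, -159.3, 190.9]
eef_rot: [-3.14, 0.092, 0.0]
force: [-0.2, 4.0, -3.3]
opening: 14.1
gripper_force: 51.3
```

Emit:
step_arm --pt "0 0.02 0 0 -1" --pt "0 0.03 0 0 -1" --pt "0 0.04 0 0 -1" --pt "0 0.04 0 0 -1" --pt "0 0.04 0 0 -1"

```text
time: 18.5
tcp_pos: [573.6, -160.2, 190.9]
eef_rot: [-3.14, 0.092, 0.0]
force: [0.4, 3.9, -2.4]
opening: 14.3
gripper_force: 51.2
```

Emit:
step_arm --pt "0 0.02 0 0 -1" --pt "0 0.03 0 0 -1" --pt "0 0.04 0 0 -1" --pt "0 0.04 0 0 -1" --pt "0 0.04 0 0 -1"

```text
time: 19.0
tcp_pos: [573.5, -161.2, 191.0]
eef_rot: [-3.14, 0.092, 0.0]
force: [-0.8, 3.8, -3.8]
opening: 14.1
gripper_force: 51.2
```

Emit:
step_arm --pt "0 0.02 0 0 -1" --pt "0 0.03 0 0 -1" --pt "0 0.04 0 0 -1" --pt "0 0.04 0 0 -1" --pt "0 0.04 0 0 -1"

```text
time: 19.5
tcp_pos: [573.4, -162.2, 190.9]
eef_rot: [-3.14, 0.092, 0.0]
force: [-0.0, 4.0, -2.7]
opening: 14.3
gripper_force: 51.2
```

Emit:
step_arm --pt "0 0.01 0 0 -1" --pt "0 0.02 0 0 -1" --pt "0 0.02 0 0 -1" --pt "0 0.02 0 0 -1" --pt "0 0.02 0 0 -1"

```text
time: 20.0
tcp_pos: [573.4, -162.7, 191.0]
eef_rot: [-3.14, 0.092, 0.0]
force: [-1.0, 3.5, -3.9]
opening: 14.5
gripper_force: 51.2
```

Emit:
step_arm --pt "0 0.02 0 0 -1" --pt "0 0.03 0 0 -1" --pt "0 0.04 0 0 -1" --pt "0 0.04 0 0 -1" --pt "0 0.04 0 0 -1"

```text
time: 20.5
tcp_pos: [573.4, -163.6, 191.0]
eef_rot: [-3.14, 0.092, 0.0]
force: [-0.4, 4.6, -3.5]
opening: 14.5
gripper_force: 51.2
```

Run:
```python
from fit import *
p=read_camera("scene"); u,v=proj(p,[572,-165,150])[0].astype(int); cv2.imwrite("pics/push2.png",cv2.resize(p["img"][v-45:v+45,u-58:u+58],(773,600),interpolation=cv2.INTER_CUBIC))
```

```text
(no output)
```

View pics/push2.png

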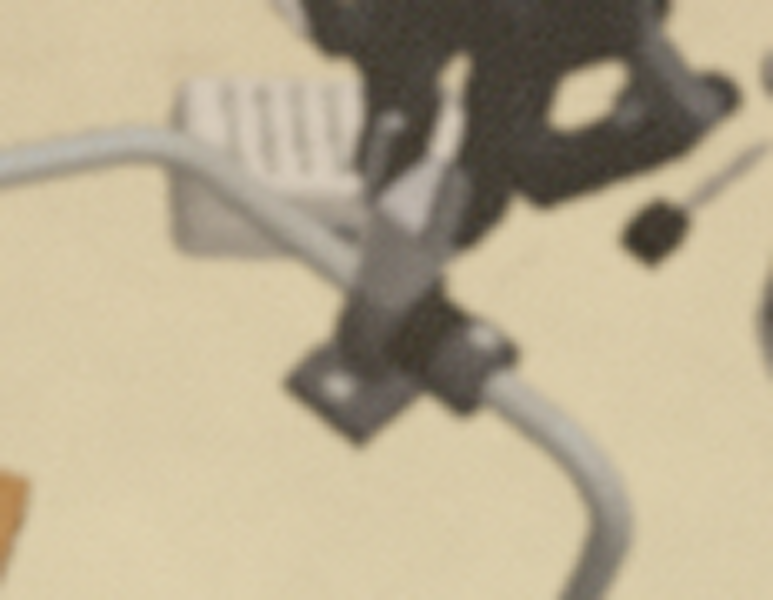

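The crop shows the buffer now touching the pad region at (430,325) with no bare rod left. I'll press on until the force rises.

Emit:
step_arm --pt "0 0.02 0 0 -1" --pt "0 0.03 0 0 -1" --pt "0 0.04 0 0 -1" --pt "0 0.04 0 0 -1" --pt "0 0.04 0 0 -1"

```text
time: 21.05
tcp_pos: [573.3, -164.3, 191.0]
eef_rot: [-3.139, 0.091, 0.0]
force: [-0.9, 5.6, -3.1]
opening: 14.7
gripper_force: 51.2
```

Emit:
step_arm --pt "0 0.01 0 0 -1" --pt "0 0.02 0 0 -1" --pt "0 0.02 0 0 -1" --pt "0 0.02 0 0 -1" --pt "0 0.02 0 0 -1"

```text
time: 21.55
tcp_pos: [573.3, -164.5, 190.9]
eef_rot: [-3.139, 0.091, 0.0]
force: [-0.5, 6.2, -3.1]
opening: 14.4
gripper_force: 51.2
```

Emit:
step_arm --pt "0 0.01 0 0 -1" --pt "0 0.02 0 0 -1" --pt "0 0.03 0 0 -1" --pt "0 0.03 0 0 -1" --pt "0 0.03 0 0 -1"

```text
time: 22.05
tcp_pos: [573.3, -165.0, 190.9]
eef_rot: [-3.138, 0.091, 0.0]
force: [-0.2, 7.0, -3.1]
opening: 14.3
gripper_force: 51.2
```

Emit:
step_arm --pt "0 0.01 0 0 -1" --pt "0 0.02 0 0 -1" --pt "0 0.02 0 0 -1" --pt "0 0.02 0 0 -1" --pt "0 0.02 0 0 -1"

```text
time: 22.55
tcp_pos: [573.3, -165.2, 191.0]
eef_rot: [-3.138, 0.091, 0.0]
force: [-0.8, 7.0, -2.9]
opening: 14.5
gripper_force: 51.2
```

Emit:
step_arm --pt "0 0.01 0 0 -1" --pt "0 0.02 0 0 -1" --pt "0 0.03 0 0 -1" --pt "0 0.03 0 0 -1" --pt "0 0.03 0 0 -1"

```text
time: 23.05
tcp_pos: [573.2, -165.7, 190.9]
eef_rot: [-3.137, 0.09, 0.0]
force: [-0.6, 9.4, -3.3]
opening: 14.5
gripper_force: 51.2
```

Emit:
step_arm --pt "0 -0.02 0 0 -1" --pt "0 -0.04 0 0 -1" --pt "0 -0.06 0.02 0 -1" --pt "0 -0.06 0.04 0 -1" --pt "0 -0.06 0.06 0 -1"

```text
time: 23.55
tcp_pos: [573.5, -164.9, 190.5]
eef_rot: [-3.139, 0.091, -0.002]
force: [-0.9, 5.5, 0.1]
opening: 14.7
gripper_force: 51.6
```

Emit:
step_arm --pt "0 -0.02 0 0 -1" --pt "0 -0.04 0 0 -1" --pt "0 -0.06 0 0 -1" --pt "0 -0.08 0 0 -1" --pt "0 -0.08 0 0 -1"

```text
time: 24.05
tcp_pos: [573.7, -163.8, 190.2]
eef_rot: [3.14, -0.092, 0.002]
force: [-0.1, 4.0, -1.3]
opening: 14.1
gripper_force: 51.5
```

Emit:
step_arm --pt "0 0 0 0 -0.65" --pt "0 0 0 0 -0.6" --pt "0 0 0 0 -0.5" --pt "0 0 0 0 -0.4" --pt "0 0 0 0 -0.3" --grip_force 20

```text
time: 24.55
tcp_pos: [573.6, -164.5, 189.9]
eef_rot: [3.139, -0.093, 0.001]
force: [0.4, 0.2, 0.2]
opening: 29.9
gripper_force: 0.0
```

Run:
```python
from fit import *
o=get_obs(); print(o["force"],o["tcp_pos"],o["opening"],o["gripper_force"])
p=read_camera("scene"); u,v=proj(p,[572,-165,150])[0].astype(int); cv2.imwrite("pics/rel.png",cv2.resize(p["img"][v-45:v+45,u-58:u+58],(773,600),interpolation=cv2.INTER_CUBIC))
```

```text
[0.41606347 0.15589443 0.20432506] [ 573.56438982 -164.50248225  189.88062567] 29.880316951076917 0.0
```

View pics/rel.png

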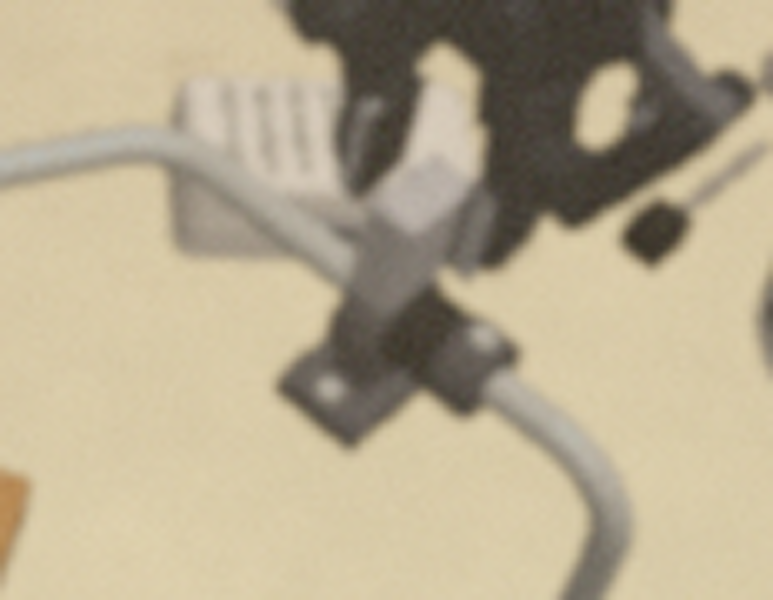

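The jaws are clear on both sides of the tab at (430,185). The eye hangs upright against the buffer, which sits tight on the collar pad at (440,330). I'll retreat straight up.

Emit:
step_arm --pt "0 0 0 0 0" --pt "0 0 -0.2 0 0" --pt "0 0 -0.7 0 0" --pt "0 0 -1.4 0 0" --pt "0 0 -2.2 0 0"

```text
time: 25.1
tcp_pos: [573.3, -163.7, 245.7]
eef_rot: [3.14, -0.092, -0.0]
force: [0.1, 0.1, 0.1]
opening: 42.6
gripper_force: 0.0
```

Emit:
step_arm --pt "0 0 -1 0 0" --pt "0 -0.5 -2 0 0" --pt "-1 -1 -3 0 0" --pt "-2 -1 -3.5 0 0" --pt "-3 -1 -4 0 0"

```text
time: 25.6
tcp_pos: [499.4, -133.9, 347.2]
eef_rot: [3.139, -0.09, 0.005]
force: [-0.4, -0.6, 0.4]
opening: 42.9
gripper_force: 0.0
```

Emit:
step_arm --pt "-1 0 0 0 0" --pt "-2 0 0 0 0" --pt "-3 0 0 0 0" --pt "-4 0 0 0 0" --pt "-4 0 0 0 0"

```text
time: 26.1
tcp_pos: [398.3, -128.3, 347.1]
eef_rot: [3.138, -0.093, 0.006]
force: [0.5, -0.3, -0.1]
opening: 42.4
gripper_force: 0.0
```

Run:
```python
from fit import *
o=get_obs(); print(o["force"],o["tcp_pos"],o["time"])
for n in("scene","top"):
    p=read_camera(n); W=cloud(p); v_=np.load(f"q_{n}.npy"); c,i1,i2=course(v_[:8]); h=v_[2:6].sum(); t=np.array([np.cos(h),np.sin(h)]); nn=np.array([-t[1],t[0]])
    w=W[(W[...,2]>150)&(W[...,2]<168)]; s=(w[:,:2]-c[i2])@t; l=(w[:,:2]-c[i2])@nn; k=(abs(l)<18)&(s>40)&(s<105)
    s,l,z=s[k],l[k],w[k,2]; b=(s//2).astype(int)
    print([(int(j*2),round(float(np.ptp(l[b==j])),0),round(float(z[b==j].max()),0)) for j in range(20,52) if (b==j).sum()>1])
    for k in "guide_eye eye_hole earplug_box glasses_case sample marker_pen spanner".split(): print(k,[(np.round(a["position"]).tolist(),round(a["score"],2)) for a in place_of(k,p)[:1]])
    if n=="scene": u,v=proj(p,[572,-165,150])[0].astype(int); cv2.imwrite("pics/end.png",cv2.resize(p["img"][v-45:v+45,u-58:u+58],(773,600),interpolation=cv2.INTER_CUBIC))
```

```text
[ 0.45708372 -0.34119852 -0.14136123] [ 398.30332074 -128.28284942  347.1238402 ] 26.1
[(40, 8.0, 157.0), (42, 10.0, 159.0), (44, 7.0, 157.0), (46, 9.0, 155.0), (48, 6.0, 156.0), (50, 3.0, 157.0), (54, 2.0, 154.0), (56, 5.0, 166.0), (58, 7.0, 166.0), (60, 5.0, 167.0), (62, 4.0, 165.0), (64, 8.0, 165.0), (66, 5.0, 167.0), (68, 28.0, 164.0), (70, 27.0, 168.0), (72, 20.0, 162.0), (74, 17.0, 164.0), (76, 20.0, 162.0), (78, 18.0, 163.0), (80, 19.0, 163.0), (82, 20.0, 163.0), (84, 19.0, 162.0), (86, 15.0, 162.0), (88, 22.0, 164.0), (90, 15.0, 164.0), (92, 22.0, 166.0), (94, 15.0, 165.0), (96, 23.0, 165.0), (98, 23.0, 164.0), (100, 24.0, 163.0), (102, 9.0, 156.0)]
guide_eye [([572.0, -163.0, 107.0], 0.59)]
eye_hole [([571.0, -158.0, 146.0], 0.57)]
earplug_box []
glasses_case [([704.0, -72.0, 1.0], 0.96)]
sample [([485.0, -38.0, 1.0], 0.93)]
marker_pen [([566.0, 191.0, -2.0], 0.66)]
spanner [([369.0, 99.0, 2.0], 0.79)]
[(40, 8.0, 157.0), (42, 9.0, 156.0), (44, 4.0, 157.0), (46, 9.0, 159.0), (48, 10.0, 158.0), (50, 8.0, 158.0), (52, 16.0, 157.0), (54, 26.0, 167.0), (56, 3.0, 165.0), (58, 3.0, 156.0), (60, 4.0, 164.0), (62, 1.0, 166.0), (64, 2.0, 166.0), (66, 2.0, 155.0), (68, 2.0, 168.0), (72, 4.0, 157.0), (74, 5.0, 160.0), (76, 7.0, 162.0), (78, 14.0, 163.0), (80, 17.0, 163.0), (82, 21.0, 162.0), (84, 21.0, 163.0), (86, 24.0, 165.0), (88, 25.0, 163.0), (90, 24.0, 165.0), (92, 26.0, 166.0), (94, 22.0, 164.0), (96, 22.0, 164.0), (98, 19.0, 165.0), (102, 10.0, 158.0)]
guide_eye [([571.0, -160.0, 110.0], 0.89)]
eye_hole [([580.0, -160.0, 142.0], 0.52)]
earplug_box [([481.0, 3.0, 153.0], 0.64)]
glasses_case [([705.0, -70.0, -4.0], 0.69)]
sample [([482.0, -40.0, -2.0], 0.76)]
marker_pen [([564.0, 193.0, 1.0], 0.75)]
spanner [([369.0, 98.0, 1.0], 0.78)]
```

View pics/end.png

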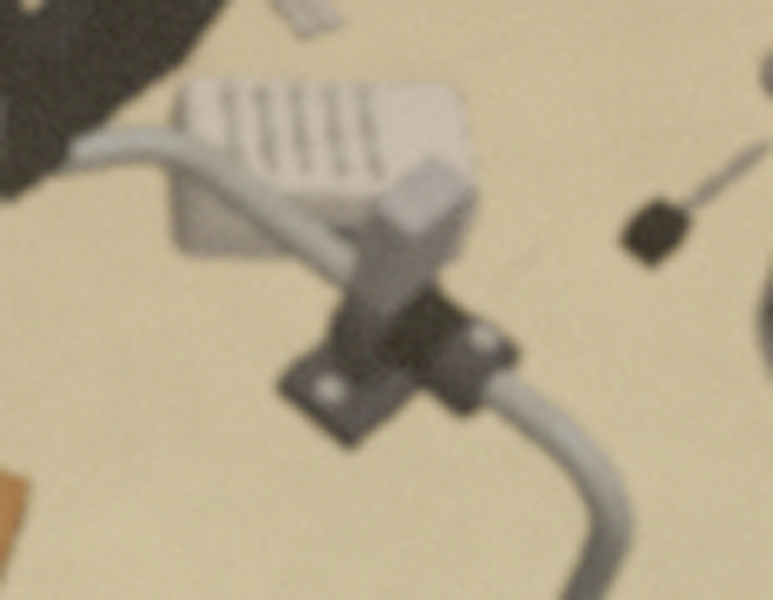

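The eye hangs upright at about (400,250), with buffer, pad and collar in one unbroken stack up to (500,350). The bystanders haven't moved, except that the earplug box wasn't detected this time; it lies well away from the path the arm took. The arm is clear, so I'm handing in.

```bash
python3 -c "
from cell import *
print(hand_in())"
```

```text
the job is handed in; nothing more can be done
None
```

The eye hangs on the last leg with the buffer pushed home against the collar pad (9.4 N peak reading); the other things are where they were, except the earplug box, which the final check missed; job handed in at about 27 s.

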